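# Bring combustion boats under the bench magnifier

## Task

The porcelain boats are to be checked for cracks under the bench magnifier. Carry the blue boat carrier, kept level, to the white stage plate and set it down squarely in the middle, between the corner marks and lengthwise along the plate; then swing the magnifier round and bring it down until its arm is level and the lens is centred over the carrier, and let go. Leave the green jar and the brown bottle beside it where they stand.

Things in the scene. Friction and masses are not known exactly. Their poses are not given: they have to be found in the camera images.
- carrier_mid (a point): centre of the loose boat carrier: blue tray 124 (its x) by 66 (its y) by 14 mm with four white porcelain boats (tops 19 mm above its underside) clipped in and a red carrying handle across the middle. This point lies 33 mm above the underside; z up, x along the 124 mm length. 0.2 to 0.35 kg. Either way round is right
- carrier_handle (a point): middle of the carrier's red handle bar, 59 mm above the carrier's underside and straight above its centre: bar 62 mm long along the carrier's y, 10 mm thick along its x, 14 mm high, free beneath for 33 mm; pinch it across the 10 mm
- stage_centre (a point): middle of the top face of the fixed white stage plate, 160 mm (its x) by 106 mm (its y), 34 mm above the worktop, with four black corner marks (about 130 by 72 mm apart). Its x axis points along the bracket to the post of the stand. It lies 300 mm from the post's axis, so the lens of the levelled arm can stand exactly above it
- post_axis (a point): point on the upright axis of the stand's steel post, 150 mm above the worktop, at the height of the arm's shoulder pivot. The stand is fixed: round grey base 122 mm across, 21 mm high. Its axes are those of the world. A tall analyser (430 mm high) stands close on the left of the work, from about y = 0.17 m on, and a monitor (380 mm) behind it on the right
- swing (a joint): swing of the magnifier about the upright post axis (rad), -1.3 to 1.3, friction-held (about 0.5 N m, 1.5 N at the finger grip). At 0 the arm points along world -x, from the post to the robot; positive turns it counter-clockwise seen from above, that is from -x to -y
- boom (a joint): tilt of the white arm (rad), -0.45 to 0.85: 0 is level, positive raised. Spring-balanced, friction-held (3 N at the lens), stays where let go; a parallel rod keeps the lens head level. Shoulder pivot 25 mm out from the post axis, arm 200 mm long. Lens centre: 100 + 200 cos(boom) mm out from the post axis in the direction of swing, 150 + 200 sin(boom) mm above the worktop
- lens (a point): centre of the round glass lens in its white ring, 114 mm across and 22 mm thick, always level
- lens_grip (a point): middle of the upright black finger grip at the edge of the lens ring away from the post: a round stud 20 mm thick, its top 44 mm above the ring's upper face. This point lies 66 mm beyond the lens centre on the arm's line, 36 mm above the lens centre, 19 mm below the stud's top. Pinch it from above in any direction; it may turn between the fingers
- jar_mid (a point): bystander: green jar with yellow lid, 82 mm thick, 120 mm high; point half-way up. Leave it
- sample_bottle_mid (a point): bystander: brown sample bottle with white cap, 49 mm thick, 119 mm high; point half-way up. Leave it

How it is judged:
On the way:
1. the carrier stands squarely in the middle of the stage plate (x of carrier_mid in the frame of stage_centre between -0.014 and 0.014 m and y of carrier_mid in the frame of stage_centre between -0.014 and 0.014 m and z of carrier_mid in the frame of stage_centre below 0.038 m and angle between the x axis of carrier_mid and the x axis of stage_centre, either way round below 0.2 rad), for 0.3 s.
At the end, for the whole second after the job is handed in: the carrier stands flat on the stage plate, its centre within 14 mm of the plate's middle along each axis of the plate, its length within 0.2 rad of the plate's length; the lens centre is within 18 mm, seen from above, of the carrier's centre; the arm is level within 0.07 rad and at rest (all of step 1 and angle between carrier_mid's own z axis and vertical below 0.1 rad and horizontal distance between lens and carrier_mid below 0.018 m and value of joint boom between -0.07 and 0.07 rad and velocity of joint swing between -0.03 and 0.03 rad/s and velocity of joint boom between -0.03 and 0.03 rad/s); the robot touches nothing.
It fails at once if the carrier tips by more than 0.45 rad, so that boats would slide out (angle between carrier_mid's own z axis and vertical above 0.45 rad).
It fails at once if the green jar or the brown bottle is shifted by more than 30 mm (distance of any of jar_mid, sample_bottle_mid from where it was at the start of the episode above 0.03 m).
It also fails if it takes over 67 s, if anything falls off the work surface, if the arm or the gripper's body presses on something with over 40 N, if the wrist force passes 120 N, or if a joint passes its speed limit or range.

## Robot

A 7-joint arm with a two-finger parallel gripper is mounted at the origin on a cart in front of the work surface, level with it; the furniture and walls round the work are solid. World frame = base frame: x ahead of the robot, y to its left, z up, the work surface at z = 0. Lengths are in m, angles in rad, forces in N, time in s.
With the tool pointing down it reaches from about 0.425 to 0.875 m from the base axis. Payload 4.7 kg.
Tool frame: the origin (TCP) lies midway between the tips of the shut fingers; the grasp point (between the pads) lies 19 mm behind it (ctrl.grip_point_offset is the distance from the TCP to the grasp point, in m); z points along the fingers, y is the line along which they close (so a half turn about z gives the same grasp; the last joint's range is limited). The gripper opens to 87 mm and grips with 3 to 60 N. Pads are 19 mm wide; open, the fingers measure 117 mm over their backs; the gripper's body (75 mm by 190 mm) begins 51 mm behind the grasp point.
Start: joints at [1.192, 0.321, -0.07, 1.45, 0.023, 1.371, -0.057], TCP at [0.249, -0.601, 0.223] pointing down, gripper open.
Joint ranges: [-2.86, 2.86], [-0.3, 2.09], [-1.38, 1.24], [0.06, 2.45], [-1.56, 4.7], [0.09, 2.05], [-2.69, 2.69]. Speed limits (rad/s): [2.57, 2.57, 3.14, 3.14, 3.14, 3.14, 3.14].

## Interface

Orientations are given as a rotation vector (axis times angle).
In Python, from bench import ctrl gives the robot as it stands. The module is installed in compiled form; this text tells all that it offers.
- The arm moves only by the shell command python3 -m handwheel 'ROWS' [OPENING] [FORCE]. ROWS is JSON, a list of rows, each an object of numbers: "x", "y", "z": the shift along the tool's x, y, z in m; "wx", "wy", "wz": the turn, a rotation vector about the tool's x, y, z in degrees. A call has 1 to 10 rows; each row is the pose to reach, as a shift and turn from the pose commanded when the call began, along the tool's axes at that moment; what a row does not reach only later rows make up. A row lasts 1/12 s, in which the tool goes at most 41.7 mm and 7.16 degrees, less where a joint would pass 70% of its speed; a pose out of reach is approached as far as the arm can. A call with a gripper value outside its range is refused whole. OPENING is the finger opening in m, from 0 to 0.087, set as the call begins (- or left out, the last holds). The fingers move at their own pace and stop on an object; FORCE is the grip in N (left out, the last holds). Time passes only in rows, so rows that repeat a pose let the fingers close. It gives the time, the measured TCP pose, the force, the opening and the grip force at its end, in the units of the state.
- ctrl.get_state(): the state, without advancing time (a new reading comes with each control period).
- ctrl.get_image(name): name is "side" or "top" or "wrist"; returns a dict with "image" (420x560x3 uint8, red, green, blue), "K" (3x3 intrinsics, pixels), "world_to_cam" (4x4, takes a point from world to camera coordinates); the wrist camera has in their place "hand_eye" (4x4, takes a point from camera to tool coordinates, whose origin is the TCP and whose axes are the flange's). Camera axes: x right, y down, z forward; pixel columns grow to the right and rows downward; lengths in m; the calibration is good to about 2 mm. A picture is of the moment at which its call begins: read the wrist's pose just before it. There is no depth.
- ctrl.close_job(): hands the job in; it is judged then, once.
The state is a dict: "time": time; "joint_positions": joint angles; "qd": joint speeds; "joint_torque": joint torques, N m; "position": TCP position; "tool_rot": TCP orientation; "ft_force": force on the tool from outside, world axes, zero at the start; "torque": the same for the moment, N m; "grip_width": opening from 0.0 (shut) to 1.0 (fully open); "grip_force": force on a finger pad.
Only numpy, scipy, OpenCV 4.12 (cv2) and the standard library are available. Lean on these libraries where they do the work, as an engineer would, in place of code of your own. Each camera call takes 0.05 s, during which the arm holds its last target. There are 200 camera calls.

## Working session

There is one attempt and no reset: what is moved stays moved. The work goes in short steps, Python scripts to look and compute and a shell command to move; the robot and the scene stay as the last step left them, time stands still between calls to the robot, and variables do not carry over. Pictures are saved under pics/ and viewed, at most 10 in all, crops included, and the job is handed in when it is done.

```bash
mkdir -p pics; cat > h.py <<'E'
import numpy as np,cv2
from bench import ctrl
from scipy.spatial.transform import Rotation as R
def cast(c,uv,z):
    M=np.linalg.inv(c['world_to_cam']); d=M[:3,:3]@np.linalg.inv(c['K'])@[uv[0],uv[1],1]; o=M[:3,3]
    return o+d*(z-o[2])/d[2]
def proj(c,p):
    q=c['world_to_cam']@np.r_[p,1]; q=c['K']@q[:3]; return q[:2]/q[2]
E
python3 - <<'E'
from h import *
s=ctrl.get_state();print(s['time'],s['position'],s['tool_rot'],R.from_rotvec(s['tool_rot']).as_matrix().round(3))
for n in('top','side'):
    c=ctrl.get_image(n);cv2.imwrite(f'pics/{n}0.png',c['image'][:,:,::-1]);print(n,c['K'].tolist(),c['world_to_cam'].round(3).tolist())
E
```

```text
0.0 [ 0.24854635 -0.60001761  0.22143984] [-3.07937652e+00 -6.12762937e-01  7.56498495e-04] [[ 0.924  0.383 -0.001]
 [ 0.383 -0.924  0.002]
 [-0.    -0.002 -1.   ]]
top [[481.4837318436138, 0.0, 280.76834849016984], [0.0, 481.4837318436138, 202.32060830016658], [0.0, 0.0, 1.0]] [[-0.002, -1.0, -0.02, -0.168], [-0.987, 0.005, -0.16, 0.627], [0.16, 0.019, -0.987, 1.059], [0.0, 0.0, 0.0, 1.0]]
side [[420.4472190757147, 0.0, 282.2777280089601], [0.0, 420.4472190757147, 206.07245847534662], [0.0, 0.0, 1.0]] [[-0.743, 0.67, 0.005, 0.579], [0.57, 0.636, -0.52, -0.142], [-0.352, -0.383, -0.854, 1.188], [0.0, 0.0, 0.0, 1.0]]
```

View pics/top0.png

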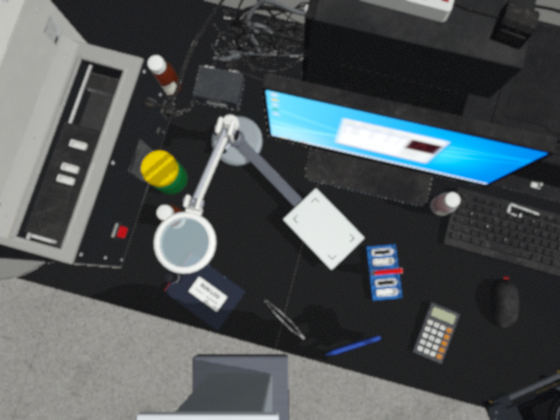

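View pics/side0.png

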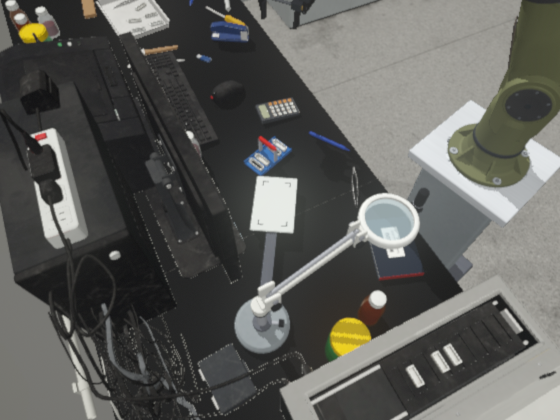

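The top view shows the plate at about (323,228), the carrier at (384,272) with its red handle, the post near (237,140), the raised lens at (185,240), the jar at (165,172), and the bottle cap at (165,213). The side view agrees, and shows the black grip at (421,198).

```bash
python3 - <<'E'
from h import *
from scipy.optimize import least_squares
c=ctrl.get_image('top');im=c['image'];hsv=cv2.cvtColor(im,cv2.COLOR_RGB2HSV)
def blob(m,x0,x1,y0,y1):
    k=np.zeros(m.shape,np.uint8);k[y0:y1,x0:x1]=m[y0:y1,x0:x1]
    cs,_=cv2.findContours(k.astype(np.uint8),cv2.RETR_EXTERNAL,cv2.CHAIN_APPROX_NONE)
    return max(cs,key=cv2.contourArea)[:,0].astype(float)
def rect(cnt,z):
    p=np.array([cast(c,q,z)[:2] for q in cnt]); (cx,cy),wh,_=r=cv2.minAreaRect((p*1000).astype(np.float32))
    b=cv2.boxPoints(r);e=[b[1]-b[0],b[2]-b[1]];l=max(e,key=np.linalg.norm)
    return np.array([cx,cy])/1000,np.array(wh),np.degrees(np.arctan2(l[1],l[0]))
H,S,V=hsv[...,0],hsv[...,1],hsv[...,2]
pl=rect(blob((V>140)&(S<50),275,370,182,275),.034);print('plate',pl)
bl=(((H>95)&(H<125)&(S>110))|((V>120)&(S<60))|(((H<8)|(H>172))&(S>120))).astype(np.uint8)
print('carrier',rect(blob(((H>95)&(H<125)&(S>110)&(V>50)).astype(np.uint8),355,410,235,310),.014))
print('handle',rect(blob((((H<8)|(H>172))&(S>120)),360,412,255,285),.066))
a=np.radians(pl[2]);u=np.array([np.cos(a),np.sin(a)]);u*=np.sign(u[0]);post=pl[0]+.3*u;print('post',post)
lc=blob((V>150)&(S<50),148,222,200,275)
m=cv2.fitEllipse(lc.astype(np.float32));print('lens px',m)
cs=ctrl.get_image('side');hs=cv2.cvtColor(cs['image'],cv2.COLOR_RGB2HSV)
k=((hs[...,2]>150)&(hs[...,1]<50)).astype(np.uint8);k[:,:355]=0;k[:190]=0;k[250:]=0;k[:,421:]=0
q=max(cv2.findContours(k,0,1)[0],key=cv2.contourArea);ms=cv2.fitEllipse(q);print('side lens',ms)
def pt(sb): 
    r=.1+.2*np.cos(sb[1]);return np.r_[post-r*np.array([np.cos(sb[0]),np.sin(sb[0])]),.15+.2*np.sin(sb[1])]
f=lambda sb:np.r_[proj(c,pt(sb))-m[0],proj(cs,pt(sb))-ms[0]]
o=least_squares(f,[-.4,.4]);print('swing boom',o.x,o.fun,pt(o.x))
g=pt(o.x)+np.r_[-.066*np.array([np.cos(o.x[0]),np.sin(o.x[0])]),.036];print('grip',g,proj(c,g),proj(cs,g))
print('target swing',np.arctan2(u[1],u[0]))
for n,p,z in(('jar',(160,165),.12),('cap',(165,213),.119)):print(n,cast(c,p,z))
E
```

```text
plate (array([ 0.56780872, -0.26797815]), array([163.09312439, 108.72207642]), np.float32(43.280796))
carrier (array([ 0.46863376, -0.40703473]), array([129.71000671,  73.72837067]), np.float32(4.8351297))
handle (array([ 0.47011588, -0.40870123]), array([61.76368713, 10.91065884]), np.float32(89.88404))
post [ 0.78620951 -0.06230584]
lens px ((184.11029052734375, 237.8311309814453), (61.59823226928711, 72.22160339355469), 177.03941345214844)
side lens ((387.26055908203125, 220.49305725097656), (58.182708740234375, 65.63023376464844), 71.65823364257812)
swing boom [-0.25497798  0.5678542 ] [-0.47851714  0.35746313 -0.88643245  0.17873342] [0.52628263 0.00544443 0.25756485]
grip [0.46241648 0.02209122 0.29356485] [168.56352006 272.8552137 ] [420.61125946 196.51247068]
target swing 0.75539243
jar [0.6988815  0.09292494 0.12      ]
cap [0.59286126 0.0782705  0.119     ]
```

```bash
python3 -m handwheel '[{"x":0.035,"y":-0.012,"wz":-7},{"x":0.07,"y":-0.024,"z":0.01,"wz":-14},{"x":0.105,"y":-0.036,"z":0.02,"wz":-21},{"x":0.14,"y":-0.048,"z":0.03,"wz":-28},{"x":0.175,"y":-0.06,"z":0.04,"wz":-35},{"x":0.21,"y":-0.072,"z":0.05,"wz":-42},{"x":0.245,"y":-0.083,"z":0.05,"wz":-49},{"x":0.265,"y":-0.09,"z":0.05,"wz":-56},{"x":0.278,"y":-0.093,"z":0.05,"wz":-63},{"x":0.278,"y":-0.093,"z":0.05,"wz":-70}]' 0.05 20; python3 -m handwheel '[{"wz":-2},{"wz":-2},{"wz":-2},{"wz":-2}]'
python3 - <<'E'
from h import *
s=ctrl.get_state();c=ctrl.get_image('wrist');np.savez('w.npz',**c,p=s['position'],r=s['tool_rot'])
cv2.imwrite('pics/w1.png',c['image'][:,:,::-1]);print(s['position'],R.from_rotvec(s['tool_rot']).as_matrix().round(3),c['hand_eye'].round(3).tolist())
E
```

```text
[ 0.24865101 -0.60022137  0.2218866 ] [[ 0.924  0.383 -0.   ]
 [ 0.383 -0.924  0.001]
 [-0.    -0.001 -1.   ]] [[-0.001, -0.966, -0.258, 0.069], [1.0, -0.001, 0.0, 0.0], [-0.001, -0.258, 0.966, -0.162], [0.0, 0.0, 0.0, 1.0]]invalid input at $[0]: expected keys x, y, z, wx, wy, wz
invalid input at $[0]: expected keys x, y, z, wx, wy, wz
```

View pics/w1.png

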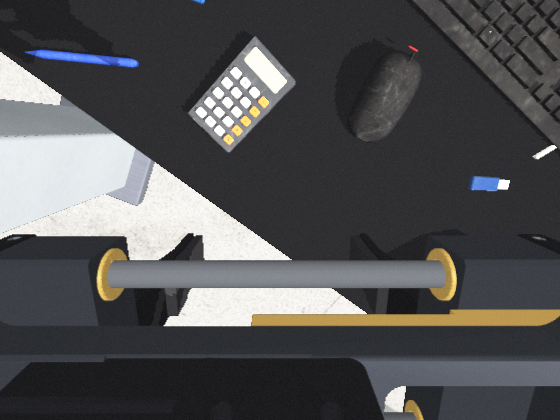

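The rows were refused because every row needs all six keys. The wrist view only shows the calculator and the fingers.

```bash
python3 -m handwheel '[{"x":0.035,"y":-0.012,"z":0,"wx":0,"wy":0,"wz":-7},{"x":0.07,"y":-0.024,"z":0.01,"wx":0,"wy":0,"wz":-14},{"x":0.105,"y":-0.036,"z":0.02,"wx":0,"wy":0,"wz":-21},{"x":0.14,"y":-0.048,"z":0.03,"wx":0,"wy":0,"wz":-28},{"x":0.175,"y":-0.06,"z":0.04,"wx":0,"wy":0,"wz":-35},{"x":0.21,"y":-0.072,"z":0.05,"wx":0,"wy":0,"wz":-42},{"x":0.245,"y":-0.083,"z":0.05,"wx":0,"wy":0,"wz":-49},{"x":0.265,"y":-0.09,"z":0.05,"wx":0,"wy":0,"wz":-56},{"x":0.278,"y":-0.093,"z":0.05,"wx":0,"wy":0,"wz":-63},{"x":0.278,"y":-0.093,"z":0.05,"wx":0,"wy":0,"wz":-70}]' 0.05 20; python3 -m handwheel '[{"x":0,"y":0,"z":0,"wx":0,"wy":0,"wz":-2},{"x":0,"y":0,"z":0,"wx":0,"wy":0,"wz":-2},{"x":0,"y":0,"z":0,"wx":0,"wy":0,"wz":-2},{"x":0,"y":0,"z":0,"wx":0,"wy":0,"wz":-2}]'
python3 - <<'E'
from h import *
s=ctrl.get_state();c=ctrl.get_image('wrist');np.savez('w.npz',**c,p=s['position'],r=s['tool_rot'])
cv2.imwrite('pics/w2.png',c['image'][:,:,::-1]);print(s['position'],R.from_rotvec(s['tool_rot']).as_matrix().round(3))
E
```

```text
time: 1.08
position: [0.4739, -0.4039, 0.1725]
tool_rot: [2.158, 2.283, 0.004]
ft_force: [0.1, -0.2, 0.0]
grip_width: 0.574
grip_force: 0.0
time: 1.42
position: [0.4697, -0.4084, 0.1725]
tool_rot: [-2.134, -2.305, 0.0]
ft_force: [0.5, -0.1, 0.3]
grip_width: 0.574
grip_force: 0.0
[ 0.46971048 -0.40844199  0.17246021] [[-0.077  0.997 -0.   ]
 [ 0.997  0.077 -0.   ]
 [-0.    -0.    -1.   ]]
```

View pics/w2.png

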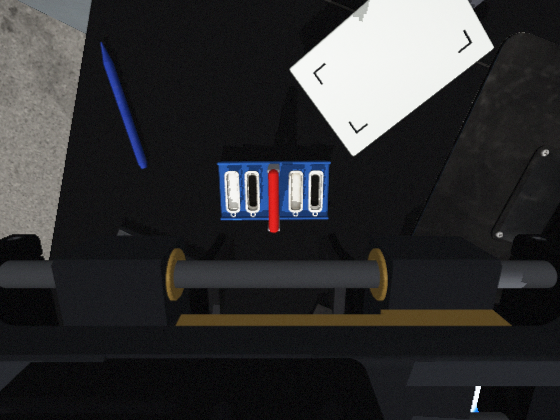

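The wrist view shows the carrier square to the tool, with the handle at column 274 and the stage plate at upper right.

```bash
python3 - <<'E'
from h import *
c=np.load('w.npz');T=np.eye(4);T[:3,:3]=R.from_rotvec(c['r']).as_matrix();T[:3,3]=c['p']
d={'K':c['K'],'world_to_cam':np.linalg.inv(T@c['hand_eye'])}
hsv=cv2.cvtColor(c['image'],cv2.COLOR_RGB2HSV);H,S,V=[hsv[...,i] for i in range(3)]
def rect(m,z):
    m=m.astype(np.uint8);m[238:]=0;m[:,:180]=0
    q=max(cv2.findContours(m,0,1)[0],key=cv2.contourArea)[:,0]
    p=np.array([cast(d,a,z)[:2] for a in q.astype(float)]);r=cv2.minAreaRect((p*1000).astype(np.float32));b=cv2.boxPoints(r)
    return r,max([b[1]-b[0],b[2]-b[1]],key=np.linalg.norm)
for n,m,z in(('tray',(H>95)&(H<125)&(S>110),.014),('handle',((H<8)|(H>172))&(S>120),.066)):
    r,l=rect(m,z);print(n,r,np.degrees(np.arctan2(l[1],l[0])))
E
```

```text
tray ((465.65570068359375, -406.66278076171875), (124.05266571044922, 68.49664306640625), 4.954953670501709) 4.9549465
handle ((465.6603088378906, -406.21221923828125), (9.641603469848633, 62.16780471801758), 4.4571099281311035) -85.542885
```

```bash
python3 -m handwheel '[{"x":0.002,"y":-0.003,"z":0.03,"wx":0,"wy":0,"wz":0},{"x":0.002,"y":-0.003,"z":0.06,"wx":0,"wy":0,"wz":0},{"x":0.002,"y":-0.003,"z":0.085,"wx":0,"wy":0,"wz":0},{"x":0.002,"y":-0.003,"z":0.1,"wx":0,"wy":0,"wz":0},{"x":0.002,"y":-0.003,"z":0.115,"wx":0,"wy":0,"wz":0},{"x":0.002,"y":-0.003,"z":0.125,"wx":0,"wy":0,"wz":0},{"x":0.002,"y":-0.003,"z":0.131,"wx":0,"wy":0,"wz":0},{"x":0.002,"y":-0.003,"z":0.131,"wx":0,"wy":0,"wz":0},{"x":0.002,"y":-0.003,"z":0.131,"wx":0,"wy":0,"wz":0}]' 0.05 25
python3 -m handwheel '[{"x":0,"y":0,"z":0,"wx":0,"wy":0,"wz":0},{"x":0,"y":0,"z":0,"wx":0,"wy":0,"wz":0},{"x":0,"y":0,"z":0,"wx":0,"wy":0,"wz":0},{"x":0,"y":0,"z":0,"wx":0,"wy":0,"wz":0},{"x":0,"y":0,"z":0,"wx":0,"wy":0,"wz":0},{"x":0,"y":0,"z":0,"wx":0,"wy":0,"wz":0},{"x":0,"y":0,"z":0,"wx":0,"wy":0,"wz":0},{"x":0,"y":0,"z":0,"wx":0,"wy":0,"wz":0},{"x":0,"y":0,"z":0,"wx":0,"wy":0,"wz":0},{"x":0,"y":0,"z":0,"wx":0,"wy":0,"wz":0}]' 0 25
python3 -m handwheel '[{"x":0,"y":0,"z":-0.005,"wx":0,"wy":0,"wz":0},{"x":0,"y":0,"z":-0.02,"wx":0,"wy":0,"wz":0},{"x":0,"y":0,"z":-0.04,"wx":0,"wy":0,"wz":0},{"x":0,"y":0,"z":-0.06,"wx":0,"wy":0,"wz":0},{"x":0,"y":0,"z":-0.075,"wx":0,"wy":0,"wz":0},{"x":0,"y":0,"z":-0.08,"wx":0,"wy":0,"wz":0},{"x":0,"y":0,"z":-0.08,"wx":0,"wy":0,"wz":0},{"x":0,"y":0,"z":-0.08,"wx":0,"wy":0,"wz":0}]' 0 25
```

```text
time: 2.22
position: [0.4671, -0.4067, 0.042]
tool_rot: [2.132, 2.306, -0.0]
ft_force: [0.0, -0.1, -0.4]
grip_width: 0.576
grip_force: 0.0
time: 3.05
position: [0.4668, -0.4065, 0.0416]
tool_rot: [-2.132, -2.307, 0.0]
ft_force: [-0.4, -0.8, 0.7]
grip_width: 0.111
grip_force: 25.0
time: 3.72
position: [0.4664, -0.4061, 0.1208]
tool_rot: [-2.132, -2.306, 0.0]
ft_force: [-0.1, -0.0, -3.1]
grip_width: 0.113
grip_force: 25.0
```

```bash
python3 -m handwheel '[{"x":0.008,"y":0.007,"z":0,"wx":0,"wy":0,"wz":-3},{"x":0.024,"y":0.02,"z":0,"wx":0,"wy":0,"wz":-7},{"x":0.042,"y":0.035,"z":0,"wx":0,"wy":0,"wz":-12},{"x":0.06,"y":0.05,"z":0,"wx":0,"wy":0,"wz":-17},{"x":0.078,"y":0.065,"z":0,"wx":0,"wy":0,"wz":-22},{"x":0.096,"y":0.08,"z":0,"wx":0,"wy":0,"wz":-27},{"x":0.112,"y":0.093,"z":0,"wx":0,"wy":0,"wz":-32},{"x":0.124,"y":0.103,"z":0,"wx":0,"wy":0,"wz":-36},{"x":0.13,"y":0.108,"z":0,"wx":0,"wy":0,"wz":-38},{"x":0.1315,"y":0.1095,"z":0,"wx":0,"wy":0,"wz":-38.8}]' 0 25
python3 -m handwheel '[{"x":0,"y":0,"z":0,"wx":0,"wy":0,"wz":0},{"x":0,"y":0,"z":0,"wx":0,"wy":0,"wz":0},{"x":0,"y":0,"z":0,"wx":0,"wy":0,"wz":0},{"x":0,"y":0,"z":0,"wx":0,"wy":0,"wz":0}]'
python3 - <<'E'
from h import *
s=ctrl.get_state();c=ctrl.get_image('wrist');np.savez('w.npz',**c,p=s['position'],r=s['tool_rot'])
cv2.imwrite('pics/w3.png',c['image'][:,:,::-1]);print(R.from_rotvec(s['tool_rot']).as_matrix().round(3))
E
```

```text
time: 4.55
position: [0.5659, -0.2643, 0.1201]
tool_rot: [-1.239, -2.885, -0.002]
ft_force: [-0.6, 0.6, -2.5]
grip_width: 0.109
grip_force: 25.0
time: 4.88
position: [0.5649, -0.2682, 0.1214]
tool_rot: [-1.249, -2.882, 0.001]
ft_force: [-0.2, -0.7, -2.1]
grip_width: 0.109
grip_force: 25.0
[[-0.684  0.73  -0.001]
 [ 0.73   0.684 -0.001]
 [-0.    -0.001 -1.   ]]
```

View pics/w3.png

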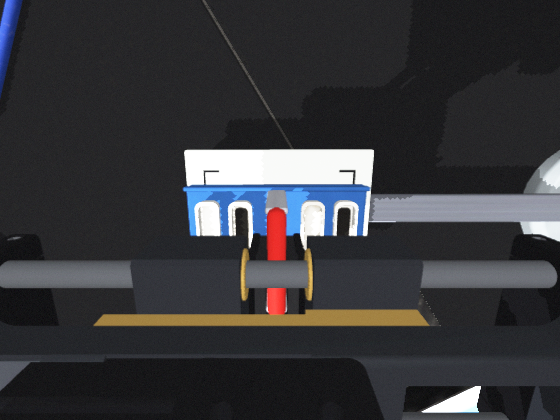

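The carrier hangs over the plate. The plate's far edge runs from (186,151) to (373,151), and the tray edge lies parallel to it at row 187.

```bash
python3 - <<'E'
from h import *
c=np.load('w.npz');Rm=R.from_rotvec(c['r']).as_matrix();T=np.eye(4);T[:3,:3]=Rm;T[:3,3]=c['p']
d={'K':c['K'],'world_to_cam':np.linalg.inv(T@c['hand_eye'])}
hsv=cv2.cvtColor(c['image'],cv2.COLOR_RGB2HSV);V=hsv[...,2];S=hsv[...,1];m=(V>120)&(S<60)
rows=[np.argmax(m[:,u][120:])+120 for u in(195,365)];cols=[np.flatnonzero(m[v,150:420]).take([0,-1])+150 for v in(158,175)]
print(rows,cols)
A,B=cast(d,(195,rows[0]-.5),.034),cast(d,(365,rows[1]-.5),.034)
P=[cast(d,(q[0]-.5,v),.034) for q,v in zip(cols,(158,175))];Q=[cast(d,(q[1]+.5,v),.034) for q,v in zip(cols,(158,175))]
t=lambda p:(Rm.T@(p-c['p']))[:2]
print('far edge',t(A),t(B));print('left',[t(p) for p in P],'right',[t(p) for p in Q])
z=float(c['p'][2]-.0416+.014)
for v in(186,188):print('tray edge',[t(cast(d,(u,v),z)) for u in(188,370)])
E
```

```text
[np.int64(150), np.int64(149)] [array([185, 373]), array([186, 371])]
far edge [ 0.05310002 -0.06891013] [0.05383852 0.07319029]
left [array([ 0.0460575 , -0.07827044]), array([ 0.03164232, -0.07859203])] right [array([0.04596736, 0.08095922]), array([0.03155922, 0.08047697])]
tray edge [array([ 0.03368226, -0.05891803]), array([0.0336233 , 0.06056753])]
tray edge [array([ 0.03234531, -0.05902308]), array([0.03228688, 0.06067723])]
```

Aligned within about 1 mm, so I'll lower, release and back off.

```bash
python3 -m handwheel '[{"x":0,"y":0.001,"z":0.01,"wx":0,"wy":0,"wz":0},{"x":0,"y":0.001,"z":0.02,"wx":0,"wy":0,"wz":0},{"x":0,"y":0.001,"z":0.03,"wx":0,"wy":0,"wz":0},{"x":0,"y":0.001,"z":0.036,"wx":0,"wy":0,"wz":0},{"x":0,"y":0.001,"z":0.04,"wx":0,"wy":0,"wz":0},{"x":0,"y":0.001,"z":0.043,"wx":0,"wy":0,"wz":0},{"x":0,"y":0.001,"z":0.045,"wx":0,"wy":0,"wz":0},{"x":0,"y":0.001,"z":0.045,"wx":0,"wy":0,"wz":0},{"x":0,"y":0.001,"z":0.045,"wx":0,"wy":0,"wz":0}]' 0 25
```

```text
time: 5.68
position: [0.5667, -0.2661, 0.0768]
tool_rot: [1.245, 2.884, -0.0]
ft_force: [-0.3, 0.5, -3.0]
grip_width: 0.11
grip_force: 25.0
```

```bash
python3 -m handwheel '[{"x":0,"y":0,"z":0.001,"wx":0,"wy":0,"wz":0},{"x":0,"y":0,"z":0.002,"wx":0,"wy":0,"wz":0},{"x":0,"y":0,"z":0.002,"wx":0,"wy":0,"wz":0}]'
python3 -m handwheel '[{"x":0,"y":0,"z":0,"wx":0,"wy":0,"wz":0},{"x":0,"y":0,"z":0,"wx":0,"wy":0,"wz":0},{"x":0,"y":0,"z":0,"wx":0,"wy":0,"wz":0},{"x":0,"y":0,"z":0,"wx":0,"wy":0,"wz":0},{"x":0,"y":0,"z":0,"wx":0,"wy":0,"wz":0},{"x":0,"y":0,"z":0,"wx":0,"wy":0,"wz":0}]' 0.05
python3 -m handwheel '[{"x":0,"y":0,"z":-0.02,"wx":0,"wy":0,"wz":0},{"x":0,"y":0,"z":-0.05,"wx":0,"wy":0,"wz":0},{"x":0,"y":0,"z":-0.09,"wx":0,"wy":0,"wz":0},{"x":0,"y":0,"z":-0.13,"wx":0,"wy":0,"wz":0},{"x":0,"y":0,"z":-0.17,"wx":0,"wy":0,"wz":0},{"x":0,"y":0,"z":-0.21,"wx":0,"wy":0,"wz":0},{"x":0,"y":0,"z":-0.25,"wx":0,"wy":0,"wz":0},{"x":0,"y":0,"z":-0.265,"wx":0,"wy":0,"wz":0},{"x":0,"y":0,"z":-0.265,"wx":0,"wy":0,"wz":0},{"x":0,"y":0,"z":-0.265,"wx":0,"wy":0,"wz":0}]'
python3 - <<'E'
from h import *
s=ctrl.get_state();Rm=R.from_rotvec(s['tool_rot']).as_matrix();p=s['position'];print(p)
c=ctrl.get_image('side');cv2.imwrite('pics/s4.png',c['image'][:,:,::-1])
g=np.array([.4624,.0221,.2936-.019])+[-.002,.001,.07];print('grip hover rel',Rm.T@(g-p))
E
```

```text
time: 5.93
position: [0.5669, -0.2663, 0.0758]
tool_rot: [1.245, 2.883, -0.001]
ft_force: [-1.8, -0.1, 3.4]
grip_width: 0.111
grip_force: 25.0
time: 6.43
position: [0.5664, -0.2661, 0.0745]
tool_rot: [1.245, 2.884, -0.0]
ft_force: [0.2, 0.3, -0.1]
grip_width: 0.479
grip_force: 0.0
time: 7.27
position: [0.5669, -0.266, 0.3404]
tool_rot: [1.244, 2.883, -0.0]
ft_force: [-0.1, 0.1, -0.7]
grip_width: 0.577
grip_force: 0.0
[ 0.56687785 -0.26599627  0.34041417]
grip hover rel [ 0.28337795  0.1208593  -0.00465578]
```

View pics/s4.png

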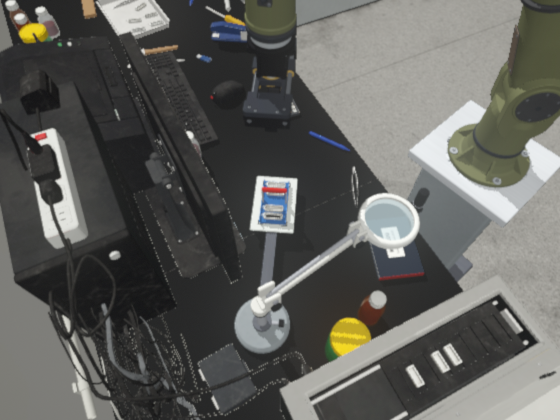

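The carrier stands centred on the plate at (275,204) in the side view, and the magnifier has not moved, with its grip at (421,200). Next I go over the grip.

```bash
python3 -m handwheel '[{"x":0.02,"y":0.01,"z":0,"wx":0,"wy":0,"wz":-3},{"x":0.055,"y":0.024,"z":0,"wx":0,"wy":0,"wz":-6},{"x":0.09,"y":0.038,"z":-0.005,"wx":0,"wy":0,"wz":-10},{"x":0.125,"y":0.053,"z":-0.005,"wx":0,"wy":0,"wz":-14},{"x":0.16,"y":0.068,"z":-0.005,"wx":0,"wy":0,"wz":-18},{"x":0.195,"y":0.083,"z":-0.005,"wx":0,"wy":0,"wz":-22},{"x":0.23,"y":0.098,"z":-0.005,"wx":0,"wy":0,"wz":-26},{"x":0.26,"y":0.111,"z":-0.005,"wx":0,"wy":0,"wz":-29},{"x":0.277,"y":0.118,"z":-0.005,"wx":0,"wy":0,"wz":-30},{"x":0.283,"y":0.121,"z":-0.005,"wx":0,"wy":0,"wz":-30}]' 0.06 20
python3 -m handwheel '[{"x":0,"y":0,"z":0,"wx":0,"wy":0,"wz":0},{"x":0,"y":0,"z":0,"wx":0,"wy":0,"wz":0},{"x":0,"y":0,"z":0,"wx":0,"wy":0,"wz":0},{"x":0,"y":0,"z":0,"wx":0,"wy":0,"wz":0}]'
python3 - <<'E'
from h import *
s=ctrl.get_state();Rm=R.from_rotvec(s['tool_rot']).as_matrix();print(Rm.round(3))
c=ctrl.get_image('top');w=ctrl.get_image('wrist')['image'];x=np.hstack([c['image'][120:340,80:320],cv2.resize(w,(480,360))[140:360]])
cv2.imwrite('pics/g5.png',x[:,:,::-1])
E
```

```text
time: 8.15
position: [0.459, 0.0257, 0.3436]
tool_rot: [-0.45, -3.108, 0.002]
ft_force: [0.1, 0.0, -0.4]
grip_width: 0.686
grip_force: 0.0
time: 8.48
position: [0.4608, 0.0208, 0.3441]
tool_rot: [-0.462, -3.107, -0.001]
ft_force: [0.6, -1.1, 0.1]
grip_width: 0.689
grip_force: 0.0
[[-0.957  0.291 -0.001]
 [ 0.291  0.957  0.001]
 [ 0.001  0.001 -1.   ]]
```

View pics/g5.png

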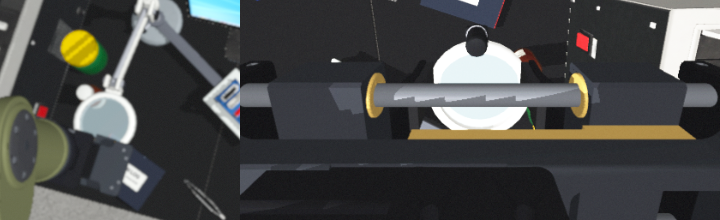

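The wrist half shows the stud ahead of the fingers, its top near full-frame (276,201), with the lens ring behind it.

```bash
python3 - <<'E'
from h import *
s=ctrl.get_state();w=ctrl.get_image('wrist');Rm=R.from_rotvec(s['tool_rot']).as_matrix();p=s['position']
T=np.eye(4);T[:3,:3]=Rm;T[:3,3]=p;d={'K':w['K'],'world_to_cam':np.linalg.inv(T@w['hand_eye'])}
for uv in((276,201),(276,207)):
    for z in(.31,.3126):print(uv,z,(Rm.T@(cast(d,uv,z)-p)).round(4))
g=np.array([.4624,.0221,.2936]);print(proj(d,g+[0,0,.019]),proj(d,g),Rm.T@(g+[0,0,-.019]-p))
k=w['image'][170:240,240:310];cv2.imwrite('pics/k.png',cv2.resize(k,None,fx=6,fy=6)[:,:,::-1])
E
```

```text
(276, 201) 0.31 [ 0.0223 -0.0011  0.0342]
(276, 201) 0.3126 [ 0.023  -0.0011  0.0316]
(276, 207) 0.31 [ 0.0181 -0.0011  0.0342]
(276, 207) 0.3126 [ 0.0188 -0.0011  0.0316]
[279.0070968  234.88213867] [278.77388335 226.14740558] [-0.00150951  0.00099312  0.06962448]
```

View pics/k.png

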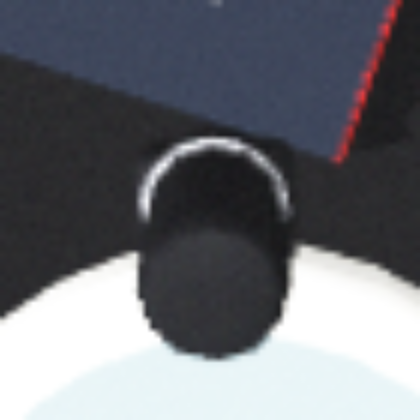

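The stud's top face is centred at full-frame (276,218). That is about 12 mm further out than my ellipse estimate, so I'll re-solve the swing and boom from the stud and the lens glass.

```bash
python3 - <<'E'
from h import *
from scipy.optimize import least_squares
s=ctrl.get_state();w=ctrl.get_image('wrist');t=ctrl.get_image('top');c=ctrl.get_image('side');Rm=R.from_rotvec(s['tool_rot']).as_matrix();p=s['position']
T=np.eye(4);T[:3,:3]=Rm;T[:3,3]=p;d={'K':w['K'],'world_to_cam':np.linalg.inv(T@w['hand_eye'])}
post=np.array([.7853,-.0605]);dr=lambda a:-np.array([np.cos(a),np.sin(a)])
def st(v,r=.066,h=.055):return np.r_[post+(.1+.2*np.cos(v[1])+r)*dr(v[0]),.15+.2*np.sin(v[1])+h]
o=least_squares(lambda v:proj(d,st(v))-[275.8,218.3],[-.25,.45]);print('wrist only',o.x,st(o.x),'tool',Rm.T@(st(o.x)-p))
def stud_side():
    im=cv2.imread('pics/side0.png')[180:215,405:440].astype(int)
    return im.sum(2)//3
a=stud_side();m=(a<75).astype(np.uint8);n,l,q,ce=cv2.connectedComponentsWithStats(m);i=1+np.argmax(q[1:,4]);print('side stud',q[i],ce[i]+[405,180])
for v in(o.x,[-.255,.568]):
    e=st(v);print('pred side top/bot',proj(c,e),proj(c,e-[0,0,.044]),'disc width px',w['K'][0,0]*.02/(d['world_to_cam']@np.r_[e,1])[2],'lens top',proj(t,st(v,0,0)),'side',proj(c,st(v,0,0)))
E
```

```text
wrist only [-0.24581187  0.49648683] [0.45372376 0.02268766 0.3002679 ] tool [ 0.00683682 -0.00124578  0.04401763]
side stud [  9   8  15  19 181] [421.08839779 197.20441989]
pred side top/bot [424.93091857 192.03575937] [418.12091633 204.70910947] disc width px 27.22334849006531 lens top [184.30204668 243.32422437] side [388.40904373 221.63893367]
pred side top/bot [424.7849699 191.1100053] [417.86315432 204.04859768] disc width px 28.55688573150564 lens top [182.63921429 238.6738456 ] side [387.436793  221.0176112]
```

```bash
python3 - <<'E'
import cv2,numpy as np
a=cv2.imread('pics/side0.png')[170:260,340:440];b=cv2.imread('pics/top0.png')[195:285,140:240]
cv2.imwrite('pics/z.png',cv2.resize(np.hstack([a,b]),None,fx=4,fy=4))
E
```

```text
(no output)
```

View pics/z.png

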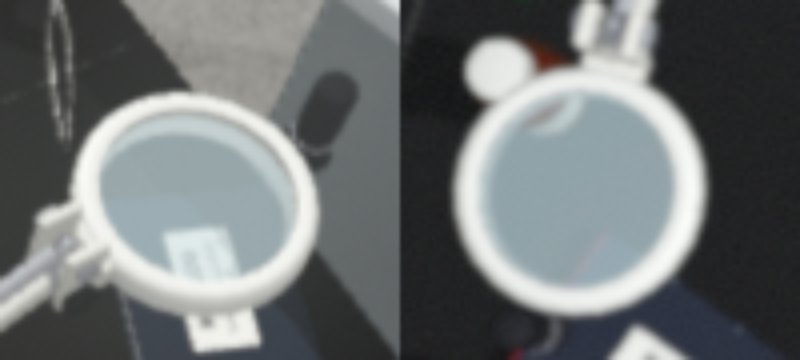

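The ring centre is at (185,242) in the top view, which confirms boom ≈ 0.50 and swing ≈ -0.246. I'll descend and pinch.

```bash
python3 -m handwheel '[{"x":0.007,"y":-0.001,"z":0.01,"wx":0,"wy":0,"wz":0},{"x":0.007,"y":-0.001,"z":0.03,"wx":0,"wy":0,"wz":0},{"x":0.007,"y":-0.001,"z":0.05,"wx":0,"wy":0,"wz":0},{"x":0.007,"y":-0.001,"z":0.065,"wx":0,"wy":0,"wz":0},{"x":0.007,"y":-0.001,"z":0.073,"wx":0,"wy":0,"wz":0},{"x":0.007,"y":-0.001,"z":0.078,"wx":0,"wy":0,"wz":0},{"x":0.007,"y":-0.001,"z":0.08,"wx":0,"wy":0,"wz":0},{"x":0.007,"y":-0.001,"z":0.08,"wx":0,"wy":0,"wz":0}]' 0.06 20
python3 -m handwheel '[{"x":0,"y":0,"z":0,"wx":0,"wy":0,"wz":0},{"x":0,"y":0,"z":0,"wx":0,"wy":0,"wz":0},{"x":0,"y":0,"z":0,"wx":0,"wy":0,"wz":0},{"x":0,"y":0,"z":0,"wx":0,"wy":0,"wz":0},{"x":0,"y":0,"z":0,"wx":0,"wy":0,"wz":0},{"x":0,"y":0,"z":0,"wx":0,"wy":0,"wz":0},{"x":0,"y":0,"z":0,"wx":0,"wy":0,"wz":0},{"x":0,"y":0,"z":0,"wx":0,"wy":0,"wz":0},{"x":0,"y":0,"z":0,"wx":0,"wy":0,"wz":0},{"x":0,"y":0,"z":0,"wx":0,"wy":0,"wz":0}]' 0 25
cat > plan.py <<'E'
from h import *
from scipy.optimize import least_squares
post=np.array([.7853,-.0605]);dr=lambda a:-np.array([np.cos(a),np.sin(a)])
s=ctrl.get_state();Rm=R.from_rotvec(s['tool_rot']).as_matrix();p=s['position']
def G(a,b):return np.r_[post+(.166+.2*np.cos(b))*dr(a),.15+.2*np.sin(b)+.036]
a0=np.arctan2(*(post-p[:2])[::-1]);r=np.hypot(*(post-p[:2]));b0=np.arccos(min(1,(r-.166)/.2));off=p-G(a0,b0)
print(p,'swing',a0,'boom',b0,'TCP z offset',off)
for f in np.linspace(.1,1,10):print(f.round(1),(Rm.T@(G(a0+f*(.755-a0),b0*(1-f))+off-p)).round(4))
E
python3 plan.py
```

```text
time: 9.45
position: [0.4536, 0.024, 0.2648]
tool_rot: [0.456, 3.108, 0.0]
ft_force: [-0.0, -0.6, -0.3]
grip_width: 0.689
grip_force: 0.0
time: 10.28
position: [0.4533, 0.0237, 0.2645]
tool_rot: [-0.456, -3.108, 0.001]
ft_force: [-1.3, -0.3, 0.4]
grip_width: 0.219
grip_force: 25.0
[0.4532652 0.0237283 0.2645101] swing -0.2484327198632715 boom 0.4890971934331988 TCP z offset [ 0.00000000e+00 -6.93889390e-18 -1.54557223e-02]
0.1 [ 0.0011 -0.0348  0.0088]
0.2 [-0.0017 -0.0699  0.0177]
0.3 [-0.0086 -0.1048  0.0269]
0.4 [-0.0195 -0.1389  0.0362]
0.5 [-0.0343 -0.1718  0.0456]
0.6 [-0.0529 -0.203   0.0552]
0.7 [-0.0749 -0.232   0.0648]
0.8 [-0.1002 -0.2585  0.0745]
0.9 [-0.1284 -0.2819  0.0843]
1.0 [-0.159  -0.302   0.0941]
```

```bash
python3 -m handwheel '[{"x":0,"y":-0.006,"z":0.002,"wx":0,"wy":0,"wz":0},{"x":0.001,"y":-0.018,"z":0.004,"wx":0,"wy":0,"wz":-1},{"x":0.001,"y":-0.035,"z":0.009,"wx":0,"wy":0,"wz":-2},{"x":0,"y":-0.052,"z":0.013,"wx":0,"wy":0,"wz":-4},{"x":-0.002,"y":-0.07,"z":0.018,"wx":0,"wy":0,"wz":-5},{"x":-0.005,"y":-0.087,"z":0.022,"wx":0,"wy":0,"wz":-6},{"x":-0.009,"y":-0.105,"z":0.027,"wx":0,"wy":0,"wz":-8},{"x":-0.014,"y":-0.122,"z":0.031,"wx":0,"wy":0,"wz":-9},{"x":-0.02,"y":-0.139,"z":0.036,"wx":0,"wy":0,"wz":-10},{"x":-0.02,"y":-0.139,"z":0.036,"wx":0,"wy":0,"wz":-10}]' 0 25; python3 plan.py
```

```text
time: 11.12
position: [0.4324, -0.118, 0.2279]
tool_rot: [0.188, 3.135, -0.0]
ft_force: [-0.2, 0.0, 2.1]
grip_width: 0.218
grip_force: 26.5
[ 0.43244844 -0.11804957  0.22790414] swing 0.16167497165227931 boom 0.29234936374382353 TCP z offset [ 5.55111512e-17  1.38777878e-17 -1.57363965e-02]
0.1 [-0.005  -0.0207  0.0056]
0.2 [-0.0114 -0.0411  0.0113]
0.3 [-0.0191 -0.0612  0.017 ]
0.4 [-0.0283 -0.0806  0.0228]
0.5 [-0.0387 -0.0995  0.0285]
0.6 [-0.0504 -0.1177  0.0343]
0.7 [-0.0633 -0.1351  0.0402]
0.8 [-0.0774 -0.1516  0.046 ]
0.9 [-0.0926 -0.1671  0.0518]
1.0 [-0.1088 -0.1816  0.0577]
```

```bash
python3 -m handwheel '[{"x":-0.002,"y":-0.008,"z":0.002,"wx":0,"wy":0,"wz":-1},{"x":-0.005,"y":-0.021,"z":0.006,"wx":0,"wy":0,"wz":-2},{"x":-0.011,"y":-0.041,"z":0.011,"wx":0,"wy":0,"wz":-4},{"x":-0.019,"y":-0.061,"z":0.017,"wx":0,"wy":0,"wz":-6},{"x":-0.028,"y":-0.081,"z":0.023,"wx":0,"wy":0,"wz":-8},{"x":-0.039,"y":-0.1,"z":0.029,"wx":0,"wy":0,"wz":-10},{"x":-0.05,"y":-0.118,"z":0.034,"wx":0,"wy":0,"wz":-11},{"x":-0.063,"y":-0.135,"z":0.04,"wx":0,"wy":0,"wz":-12},{"x":-0.077,"y":-0.152,"z":0.046,"wx":0,"wy":0,"wz":-13},{"x":-0.077,"y":-0.152,"z":0.046,"wx":0,"wy":0,"wz":-13}]' 0 25; python3 plan.py
```

```text
time: 11.95
position: [0.4923, -0.2774, 0.1813]
tool_rot: [-0.169, 3.136, 0.001]
ft_force: [-1.4, -1.0, 3.1]
grip_width: 0.221
grip_force: 25.0
[ 0.49230173 -0.27740607  0.18134613] swing 0.6372629363833406 boom 0.12051607522517824 TCP z offset [ 0.00000000e+00 -5.55111512e-17 -2.86987842e-02]
0.1 [-0.002  -0.0038  0.0024]
0.2 [-0.004  -0.0076  0.0048]
0.3 [-0.0061 -0.0114  0.0072]
0.4 [-0.0082 -0.0151  0.0096]
0.5 [-0.0105 -0.0188  0.012 ]
0.6 [-0.0128 -0.0224  0.0144]
0.7 [-0.0151 -0.026   0.0168]
0.8 [-0.0176 -0.0296  0.0192]
0.9 [-0.0201 -0.0331  0.0216]
1.0 [-0.0226 -0.0366  0.024 ]
```

```bash
python3 -m handwheel '[{"x":-0.003,"y":-0.006,"z":0.002,"wx":0,"wy":0,"wz":0},{"x":-0.007,"y":-0.013,"z":0.004,"wx":0,"wy":0,"wz":0},{"x":-0.012,"y":-0.021,"z":0.006,"wx":0,"wy":0,"wz":0},{"x":-0.017,"y":-0.029,"z":0.008,"wx":0,"wy":0,"wz":0},{"x":-0.021,"y":-0.034,"z":0.01,"wx":0,"wy":0,"wz":0},{"x":-0.0225,"y":-0.0365,"z":0.011,"wx":0,"wy":0,"wz":0},{"x":-0.0225,"y":-0.0365,"z":0.011,"wx":0,"wy":0,"wz":0},{"x":-0.0225,"y":-0.0365,"z":0.011,"wx":0,"wy":0,"wz":0},{"x":-0.0225,"y":-0.0365,"z":0.011,"wx":0,"wy":0,"wz":0}]' 0 25
python3 - <<'E'
from h import *
c=ctrl.get_image('side');t=ctrl.get_image('top')
L=np.array([.567,-.2665,.15])
print('pred lens side/top',proj(c,L),proj(t,L),'1cm up',proj(c,L+[0,0,.01]),proj(t,L+[0,0,.01]),'carrier',proj(c,[.567,-.2665,.048]),ctrl.get_state()['position'])
a=cv2.resize(c['image'][140:270,205:345],None,fx=2.8,fy=2.8);b=cv2.resize(t['image'][160:290,255:395],None,fx=2.8,fy=2.8)
cv2.imwrite('pics/e.png',np.hstack([a,b])[:,:,::-1])
E
```

```text
time: 12.7
position: [0.5184, -0.3085, 0.1717]
tool_rot: [-0.174, 3.135, -0.001]
ft_force: [0.3, 0.5, 0.5]
grip_width: 0.22
grip_force: 25.6
pred lens side/top [273.74287809 176.94378868] [326.44155777 222.57104689] 1cm up [273.68878569 174.39108616] [326.80193543 221.99372971] carrier [274.24435057 200.60903628] [ 0.51822187 -0.30832874  0.1717374 ]
```

View pics/e.png

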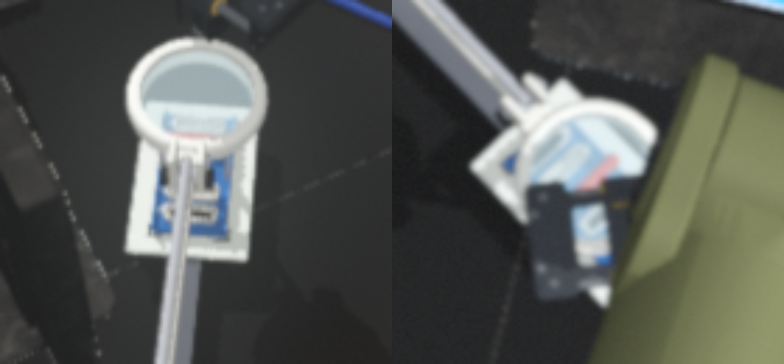

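The lens ring is over the carrier, with its centre near full-frame (275,174) in the side view against a predicted (274,177). I'll fit the ring properly before letting go.

```bash
cat > ring.py <<'E'
from h import *
from scipy.optimize import least_squares
def ring(n,x0,x1,y0,y1,ok):
    c=ctrl.get_image(n);h=cv2.cvtColor(c['image'],cv2.COLOR_RGB2HSV)
    m=((h[...,2]>135)&(h[...,1]<40)).astype(np.uint8);k=np.zeros_like(m);k[y0:y1,x0:x1]=m[y0:y1,x0:x1]
    q=max(cv2.findContours(k,0,1)[0],key=cv2.contourArea)[:,0];q=np.array([p for p in q if ok(p)]).astype(np.float32)
    return c,cv2.fitEllipseDirect(q),len(q)
def pred(c,L):
    a=np.linspace(0,2*np.pi,200);P=[proj(c,L+[.057*np.cos(t),.057*np.sin(t),z]) for t in a for z in(-.011,.011)]
    return cv2.fitEllipse(cv2.convexHull(np.array(P,np.float32)))
def report(c,e,L):
    print('seen',e,'\npred',pred(c,L))
    for d in np.eye(3)*.01:print(' +1cm',d,np.array(pred(c,L+d)[0])-pred(c,L)[0])
E
python3 - <<'E'
from ring import *
c,e,n=ring('side',240,310,145,205,lambda p:p[1]<188 and not 272<p[0]<284 or (p[0]<262 or p[0]>284))
print(n);report(c,e,np.array([.5662,-.263,.15]))
E
```

```text
146
seen ((274.4488220214844, 180.31228637695312), (49.21773910522461, 56.90655517578125), 5.762256145477295) 
pred ((274.9992980957031, 178.09898376464844), (46.70176315307617, 51.39441680908203), 89.370361328125)
 +1cm [0.01 0.   0.  ] [-3.29171753  2.40097046]
 +1cm [0.   0.01 0.  ] [2.91619873 2.68273926]
 +1cm [0.   0.   0.01] [-0.04309082 -2.54258728]
```

```bash
python3 - <<'E'
from ring import *
for mx in(178,182,186):
    c,e,n=ring('side',240,310,145,205,lambda p:p[1]<mx and not 270<p[0]<284)
    print(n,e)
report(c,e,np.array([.5662,-.263,.15]))
E
```

```text
60 ((274.6721496582031, 173.41847229003906), (40.25095748901367, 49.527252197265625), 89.75892639160156)
68 ((274.74041748046875, 174.05130004882812), (41.663047790527344, 49.77922821044922), 90.5870361328125)
76 ((274.78546142578125, 174.31460571289062), (42.277610778808594, 49.832271575927734), 91.31481170654297)
seen ((274.78546142578125, 174.31460571289062), (42.277610778808594, 49.832271575927734), 91.31481170654297) 
pred ((274.9992980957031, 178.09898376464844), (46.70176315307617, 51.39441680908203), 89.370361328125)
 +1cm [0.01 0.   0.  ] [-3.29171753  2.40097046]
 +1cm [0.   0.01 0.  ] [2.91619873 2.68273926]
 +1cm [0.   0.   0.01] [-0.04309082 -2.54258728]
```

```bash
python3 -m handwheel '[{"x":0,"y":0,"z":0,"wx":0,"wy":0,"wz":-5},{"x":0,"y":0,"z":0,"wx":0,"wy":0,"wz":-10},{"x":0,"y":0,"z":0,"wx":0,"wy":0,"wz":-15},{"x":0,"y":0,"z":0,"wx":0,"wy":0,"wz":-18},{"x":0,"y":0,"z":0,"wx":0,"wy":0,"wz":-18},{"x":0,"y":0,"z":0,"wx":0,"wy":0,"wz":-18}]' 0 25
python3 -m handwheel '[{"x":0,"y":0,"z":0,"wx":0,"wy":0,"wz":0},{"x":0,"y":0,"z":0,"wx":0,"wy":0,"wz":0},{"x":0,"y":0,"z":0,"wx":0,"wy":0,"wz":0},{"x":0,"y":0,"z":0,"wx":0,"wy":0,"wz":0},{"x":0,"y":0,"z":0,"wx":0,"wy":0,"wz":0}]' 0.04
python3 -m handwheel '[{"x":0,"y":0,"z":-0.01,"wx":0,"wy":0,"wz":0},{"x":0,"y":0,"z":-0.03,"wx":0,"wy":0,"wz":0},{"x":0,"y":0,"z":-0.05,"wx":0,"wy":0,"wz":0},{"x":0,"y":0,"z":-0.07,"wx":0,"wy":0,"wz":0},{"x":0.03,"y":0,"z":-0.09,"wx":0,"wy":0,"wz":0},{"x":0.05,"y":-0.03,"z":-0.11,"wx":0,"wy":0,"wz":0},{"x":0.05,"y":-0.06,"z":-0.12,"wx":0,"wy":0,"wz":0},{"x":0.05,"y":-0.09,"z":-0.12,"wx":0,"wy":0,"wz":0},{"x":0.05,"y":-0.12,"z":-0.12,"wx":0,"wy":0,"wz":0},{"x":0.05,"y":-0.15,"z":-0.12,"wx":0,"wy":0,"wz":0}]' 0.04
python3 -m handwheel '[{"x":0,"y":-0.03,"z":0,"wx":0,"wy":0,"wz":0},{"x":0,"y":-0.06,"z":0,"wx":0,"wy":0,"wz":0},{"x":0,"y":-0.09,"z":0,"wx":0,"wy":0,"wz":0},{"x":0,"y":-0.12,"z":0,"wx":0,"wy":0,"wz":0},{"x":0,"y":-0.14,"z":0,"wx":0,"wy":0,"wz":0},{"x":0,"y":-0.14,"z":0,"wx":0,"wy":0,"wz":0}]'
python3 - <<'E'
from h import *
c=ctrl.get_image('side');t=ctrl.get_image('top')
cv2.imwrite('pics/cs.png',c['image'][:,:,::-1]);cv2.imwrite('pics/ct.png',t['image'][:,:,::-1])
a=cv2.resize(c['image'][145:245,225:325],(400,400),interpolation=2);b=cv2.resize(t['image'][175:275,275:375],(400,400),interpolation=2)
cv2.imwrite('pics/f.png',np.hstack([a,b])[:,:,::-1])
# side-camera bias from the plate, seen before the lens came over it
im=cv2.imread('pics/s4.png');h=cv2.cvtColor(im,cv2.COLOR_BGR2HSV);k=((h[...,2]>135)&(h[...,1]<50)).astype(np.uint8);k[:170]=0;k[238:]=0;k[:,:245]=0;k[:,302:]=0
q=cv2.convexHull(max(cv2.findContours(k,0,1)[0],key=cv2.contourArea))[:,0].astype(float)
p=np.array([cast(c,v,.034)[:2] for v in q]);print('plate by side',cv2.minAreaRect((p*1000).astype(np.float32)))
E
```

```text
time: 13.5
position: [0.5173, -0.3089, 0.1715]
tool_rot: [0.657, -3.072, -0.0]
ft_force: [-0.8, 0.7, 2.2]
grip_width: 0.219
grip_force: 25.0
time: 13.92
position: [0.5176, -0.3087, 0.1714]
tool_rot: [0.661, -3.071, 0.0]
ft_force: [0.6, -0.1, -1.0]
grip_width: 0.44
grip_force: 0.0
time: 14.75
position: [0.5342, -0.4676, 0.293]
tool_rot: [-0.66, 3.071, -0.003]
ft_force: [0.3, -0.1, 0.2]
grip_width: 0.458
grip_force: 0.0
time: 15.25
position: [0.5914, -0.5972, 0.2869]
tool_rot: [0.656, -3.07, -0.003]
ft_force: [0.8, -0.9, -1.4]
grip_width: 0.461
grip_force: 0.0
plate by side ((566.7160034179688, -268.57696533203125), (164.04269409179688, 107.74826049804688), 43.30567169189453)
```

View pics/f.png

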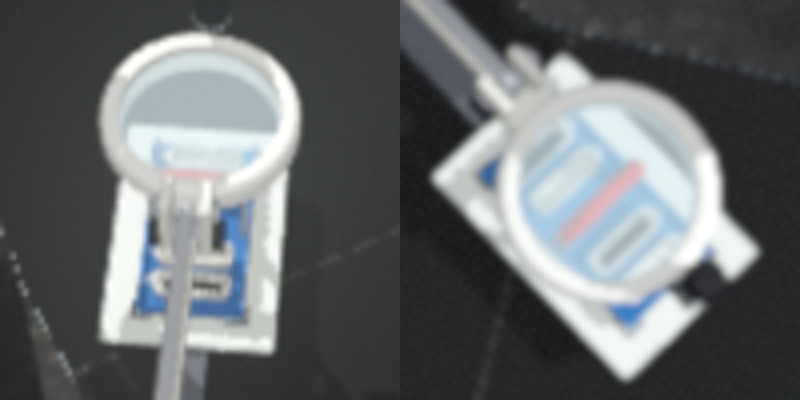

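The lens ring centre is at (328,223) in the top view and (275,175) in the side view. Allowing for the camera bias seen on the plate, the lens is within about 5 mm of the carrier's centre and the arm is level within about 0.03 rad. I'll settle, check the contact force and hand in.

```bash
python3 -m handwheel '[{"x":0,"y":0,"z":0,"wx":0,"wy":0,"wz":0},{"x":0,"y":0,"z":0,"wx":0,"wy":0,"wz":0},{"x":0,"y":0,"z":0,"wx":0,"wy":0,"wz":0},{"x":0,"y":0,"z":0,"wx":0,"wy":0,"wz":0},{"x":0,"y":0,"z":0,"wx":0,"wy":0,"wz":0},{"x":0,"y":0,"z":0,"wx":0,"wy":0,"wz":0}]' && python3 -c "
from bench import ctrl
print(ctrl.get_state()['ft_force']); print(ctrl.close_job())"
```

```text
time: 15.85
position: [0.5914, -0.5933, 0.2924]
tool_rot: [-0.662, 3.071, -0.001]
ft_force: [-0.2, -0.4, -0.1]
grip_width: 0.454
grip_force: 0.0
[-0.20368868 -0.36702504 -0.08208241]
the job is handed in; nothing more can be done
None
```

The job is handed in at 15.9 s with no verdict returned: the carrier is on the stage plate (placed to about 1 mm), the lens is over it to about 5 mm with the arm level to about 0.03 rad by my estimate, the robot is clear, and the jar and bottle were not touched; I viewed 11 pictures, one over the limit of 10.

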